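# Open the latched guard gate in front of the red glass shade

### The arm

A 6-joint arm with a two-finger parallel gripper is mounted at the origin on the work surface. World frame = base frame: x ahead of the robot, y to its left, z up, the work surface at z = 0. Lengths are in m, angles in rad, forces in N, time in s.
With the tool pointing down it reaches from about 0.275 to 0.825 m from the base axis. Payload 4.9 kg.
Tool frame: the origin (TCP) lies midway between the tips of the shut fingers; the grasp point (between the pads) lies 19 mm behind it (grip_point_offset is the distance from the TCP to the grasp point, in m); z points along the fingers, y is the line along which they close (so a half turn about z gives the same grasp; the last joint's range is limited). The gripper opens to 85 mm and grips with 20 to 120 N. Pads are 22 mm wide; open, the fingers measure 114 mm over their backs; the gripper's body (76 mm by 85 mm) begins 54 mm behind the grasp point. The pads swing forward as they close: fully open they stand 13 mm farther back than shut.
Start: joints at [-0.134, 0.326, -0.193, 1.052, 0, 1.437], TCP at [0.55, 0, 0.231] pointing down, gripper open.
Joint ranges: [-2.65, 2.65], [-0.97, 1.79], [-1.3, 1.35], [-1.93, 2.1], [-1.47, 1.37], [-3.14, 3.14]. Speed limits (rad/s): [2.57, 2.57, 3.14, 3.14, 3.14, 3.14].

### API

Orientations are given as a rotation vector (axis times angle).
In Python, from cell import * gives the robot as it stands. Calls block until the motion is done:
- movep(position, orientation): joint-space move of the TCP to a pose.
- move_l(position, velocity=0.15, rot=None, until_force=None): straight line of the TCP; rot=None keeps the orientation; velocity is the mean speed in m/s. With until_force (N) it stops when the force on the tool has changed by that much, and returns True; else False.
- set_joints(angles): joint-space move.
- let_go() and grab(newtons=None): open the fingers fully, or close them until they stop; newtons is the grip in N (None keeps the last).
- sleep(seconds).
- ik(position, orientation): joint angles nearest the present ones, or None.
- get_state(): the state.
- grab_frame(name): name is "scene" or "side" or "wrist"; returns a dict with "img" (384x512x3 uint8, red, green, blue), "fx", "fy", "cx", "cy" (pixels), "cam_to_world" (4x4, takes a point from camera to world coordinates); the wrist camera has in their place "T_tool_cam" (4x4, takes a point from camera to tool coordinates, whose origin is the TCP and whose axes are the flange's). Camera axes: x right, y down, z forward; pixel columns grow to the right and rows downward; lengths in m; the calibration is good to about 2 mm. A picture is of the moment at which its call begins: read the wrist's pose just before it. There is no depth.
A pose or a line that the arm cannot do raises MotionError and nothing moves.
- sign_off(): hands the job in; it is judged then, once.
Trained networks look in the newest picture that a camera, given by its name, has taken for a name from the list of things; names that differ only in an ending like _2 or _b are one class to them, and where a whole thing is asked for, a point or a joint stands for the part that bears it (a point fixed in the world has none). Each returns a list of dicts, best first, with "score" (0 to 1); they miss things now and then, are a little off and sometimes report something else, mostly with a low value. They report only what shows in the picture. A call takes as long as a camera call. They do not tell look-alikes from the thing itself.
- spot_in(camera, name): "centre" ([column, row] in pixels, amid what is visible of it).
- silhouettes(camera, name): "mask" (384x512 bool, what is visible of it) and "centre" ([column, row] in pixels, amid what is visible of it).
- tip_of(camera, name): "centre" ([column, row] in pixels: a listed point, or the origin of a listed thing).
The state is a dict: "clock": time; "q": joint angles; "joint_velocities": joint speeds; "tau": joint torques, N m; "position": TCP position; "eef_rot": TCP orientation; "contact_force": force on the tool from outside, world axes, zero at the start; "wrist_torque": the same for the moment, N m; "finger_gap": opening from 0.0 (shut) to 1.0 (fully open); "grasp_force": force on a finger pad.
Only numpy, scipy, OpenCV 4.12 (cv2) and the standard library are available. Lean on these libraries where they do the work, as an engineer would, in place of code of your own. Each camera call takes 0.05 s, during which the arm holds its last target. There are 200 camera calls.

### The job

In the lamp stall's display stand, find the bay where the ribbed red glass shade stands; lift the latch bar of that bay's gate out of its catch, swing the gate wide open towards you, to about a right angle, and let the bar drop. Leave the other gate latched, and do not disturb the shade or the lantern.

Things in the scene. Friction and masses are not known exactly. Their poses are not given: they have to be found in the camera images.
- guard: Fixed stand, wood base 220 x 460 x 18 mm, two open-topped bays (left = +y). Origin: centre of underside; x runs from gates to back, z up. Each bay is shut at x = -90 by a brass picket gate 117 high with a steel latch bar above, hinged upright at y = +210 (left) or 0 (right). It reaches from the hinge to -y, swings out to -x (clockwise from above) up to 100 degrees and stays where left. Posts: 189.
- shade: Loose ribbed red glass lamp shade, bell-shaped, 105 mm across and 95 mm high, standing in one of the bays (stand y > 0: left bay, y < 0: right bay). Origin: centre of its underside, z up.
- lantern: Loose small brass lantern with amber glass, 84 mm across and 117 mm high with its ring, standing in the other bay. Origin: centre of its underside, z up.
- thumb_left (a point): Centre of the copper thumb piece on the left gate's latch bar: upright plate 32 mm long, 30 tall, 10 thick (across the gate), clear on both sides to 45 below; pinch from above. At rest at stand (-90, 85, 164) mm, 125 from the hinge axis. The bar (90 g) pivots up on a pin 20 from that axis, 155 high; its tip leaves the catch with this point 9 mm up, 20-25 is ample, 55 the stop. Let go, it falls.
- thumb_right (a point): Centre of the copper thumb piece on the right gate's latch bar: upright plate 32 mm long, 30 tall, 10 thick (across the gate), clear on both sides to 45 below; pinch from above. At rest at stand (-90, -125, 164) mm, 125 from the hinge axis. The bar (90 g) pivots up on a pin 20 from that axis, 155 high; its tip leaves the catch with this point 9 mm up, 20-25 is ample, 55 the stop. Let go, it falls.
There are look-alikes about, which are no part of the job. Several things have the shape of the shade; the one meant has the colours described above.

How it is judged:
On the way, in this order (a step that is already met when the one before it is completed fails the run):
1. the latch bar of the gate before the red shade is lifted clear of its catch with the gate still shut (within 12 degrees) (((y of shade in the frame of guard above 0 m and (z of thumb_left in the frame of guard above 0.174 m and x of thumb_left in the frame of guard above -0.115 m)) or (y of shade in the frame of guard below 0 m and (z of thumb_right in the frame of guard above 0.174 m and x of thumb_right in the frame of guard above -0.115 m)))), for 0.06 s.
2. that gate is swung open at least 66 degrees (((y of shade in the frame of guard above 0 m and y of thumb_left in the frame of guard above 0.159 m) or (y of shade in the frame of guard below 0 m and y of thumb_right in the frame of guard above -0.051 m))), for 0.2 s.
At the end, for the whole second after the job is handed in: The gate in front of the red shade stands open by at least 66 degrees with its latch bar dropped back (thumb piece within 6 mm of its rest height), and the other gate is shut with its latch down (((y of shade in the frame of guard above 0 m and y of thumb_left in the frame of guard above 0.159 m and z of thumb_left in the frame of guard below 0.17 m and (x of thumb_right in the frame of guard above -0.102 m and z of thumb_right in the frame of guard below 0.17 m)) or (y of shade in the frame of guard below 0 m and y of thumb_right in the frame of guard above -0.051 m and z of thumb_right in the frame of guard below 0.17 m and (x of thumb_left in the frame of guard above -0.102 m and z of thumb_left in the frame of guard below 0.17 m)))); the robot touches nothing.
It fails at once if the other gate is opened (thumb piece more than 20 mm out) ((y of shade in the frame of guard above 0 m and x of thumb_right in the frame of guard below -0.11 m) or (y of shade in the frame of guard below 0 m and x of thumb_left in the frame of guard below -0.11 m)).
It fails at once if the shade or the lantern is shifted more than 20 mm or tipped more than 20 degrees (distance of any of shade, lantern from where it was at the start of the episode above 0.02 m or angle between any of shade, lantern's own z axis and vertical above 0.35 rad).
It also fails if it takes over 38 s, if anything falls off the work surface, if the arm or the gripper's body presses on something with over 40 N, if the wrist force passes 120 N, or if a joint passes its speed limit or range.

## Working session

There is one attempt and no reset: what is moved stays moved. The work goes in short steps, each a Python script; the robot and the scene stay as the last script left them, time stands still between calls to the robot, and variables do not carry over. Pictures are saved under pics/ and viewed, at most 10 in all, crops included, and the job is handed in when it is done.

```bash
mkdir -p pics
python3 - <<'E'
from cell import *
import cv2,numpy as np
ims=[]
for c in ["scene","side"]:
    f=grab_frame(c); ims.append(f["img"])
    print(c,f["fx"],f["fy"],f["cx"],f["cy"],np.round(f["cam_to_world"],4).tolist())
    for n in ["thumb_left","thumb_right","guard","shade","lantern"]:
        print(n,[(np.round(d["centre"],1).tolist(),round(d["score"],2)) for d in tip_of(c,n)[:4]])
    cv2.imwrite(f"pics/{c}.png",cv2.resize(f["img"][:,:,::-1],(800,600)))
print(get_state()["clock"])
E
```

```text
scene 474.81871482040697 474.81871482040697 255.51075533356422 200.09625547813957 [[0.7007, 0.5937, -0.3957, 0.9669], [0.7133, -0.5942, 0.3716, -0.2253], [-0.0145, -0.5427, -0.8398, 0.9629], [0.0, 0.0, 0.0, 1.0]]
thumb_left [([222.3, 210.2], 0.95)]
thumb_right [([152.1, 294.2], 0.87)]
guard [([236.4, 299.9], 0.58)]
shade [([366.7, 170.6], 0.75), ([243.6, 159.8], 0.64), ([350.3, 214.2], 0.62), ([234.1, 300.2], 0.31)]
lantern [([212.5, 341.1], 0.6)]
side 435.2818744104008 435.2818744104008 257.023199882962 188.88970706621475 [[-0.7933, -0.464, 0.3941, 0.1326], [-0.6085, 0.5829, -0.5385, 0.766], [0.0201, -0.667, -0.7448, 0.9316], [0.0, 0.0, 0.0, 1.0]]
thumb_left [([283.3, 154.6], 0.86)]
thumb_right [([317.5, 106.8], 0.73)]
guard [([268.3, 166.8], 0.64), ([317.1, 106.2], 0.25)]
shade [([163.6, 273.2], 0.93), ([176.5, 227.7], 0.81), ([290.7, 277.5], 0.78), ([242.1, 186.9], 0.72)]
lantern [([277.6, 137.8], 0.98)]
0.6
```

View pics/scene.png

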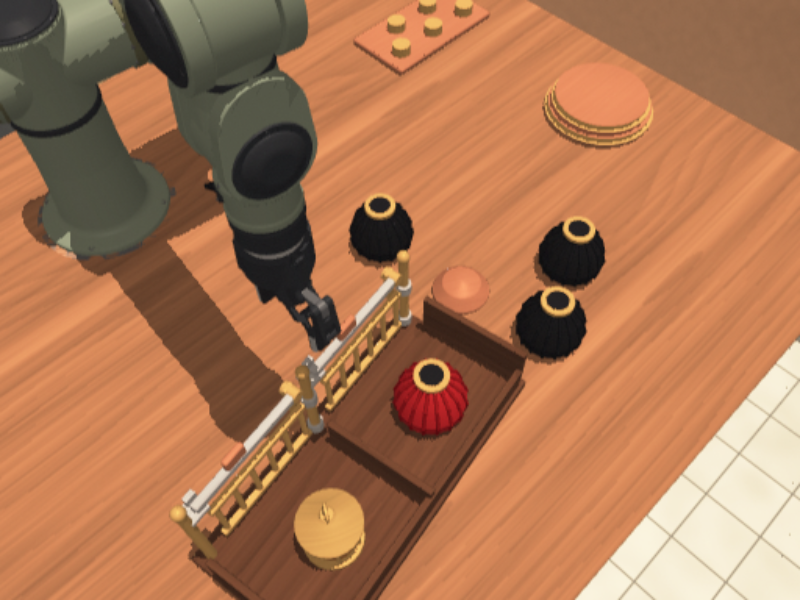

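View pics/side.png

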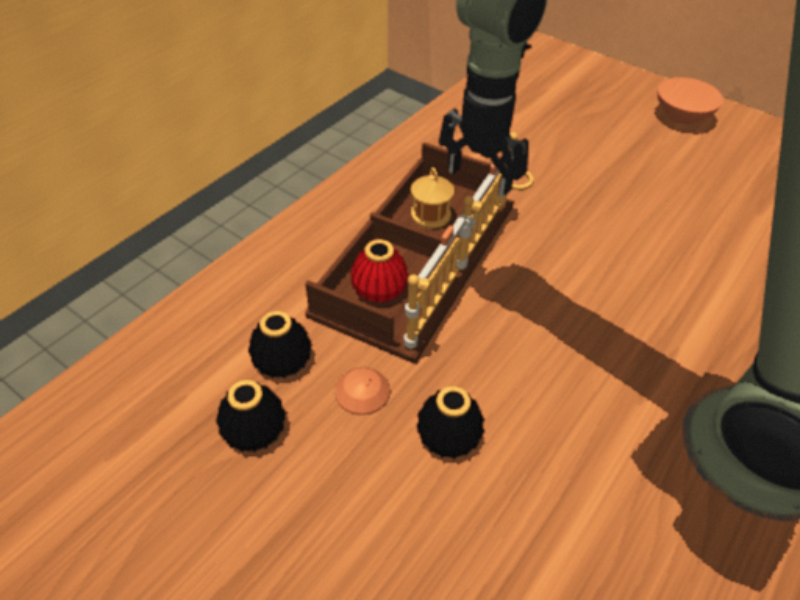

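The red shade stands in the left bay, the upper one in the scene view, at about (430,395). Its copper thumb piece is at about (347,328) and the right one at about (235,458). Side view: the left thumb is at about (447,236), and the right thumb is hidden by the gripper. Next I'll triangulate.

```bash
cat > h.py <<'E'
import numpy as np
def ray(T,fx,fy,cx,cy,p):
    T=np.asarray(T); d=T[:3,:3]@np.array([(p[0]-cx)/fx,(p[1]-cy)/fy,1]); return T[:3,3],d/np.linalg.norm(d)
def onz(o,d,z): return o+d*(z-o[2])/d[2]
def tri(rs):
    A=sum(np.eye(3)-np.outer(d,d) for o,d in rs); b=sum((np.eye(3)-np.outer(d,d))@o for o,d in rs)
    return np.linalg.solve(A,b)
E
python3 - <<'E'
from cell import *
from h import *
import cv2
R={}
for c in ["scene","side"]:
    f=grab_frame(c); K=(f["cam_to_world"],f["fx"],f["fy"],f["cx"],f["cy"])
    for n,z in [("thumb_left",.164),("thumb_right",.164),("guard",0),("lantern",.018),("shade",.018)]:
        for d in tip_of(c,n)[:4]:
            r=ray(*K,d["centre"]); print(c,n,round(d["score"],2),np.round(onz(*r,z),4)); R.setdefault(n,[]).append(r)
    hsv=cv2.cvtColor(f["img"],cv2.COLOR_RGB2HSV)
    if c=="scene":
        for p in [(403,257),(303,373),(180,513)]:
            print("post",np.round(onz(*ray(*K,(p[0]*.64,p[1]*.64)),.186),4))
for n in ["thumb_left","thumb_right"]: print(n,np.round(tri(R[n]),4))
s=get_state(); print(s["position"],s["eef_rot"],s["finger_gap"])
f=grab_frame("wrist"); print(np.round(f["T_tool_cam"],4).tolist(),f["fx"],f["cx"],f["cy"])
cv2.imwrite("pics/w1.png",f["img"][:,:,::-1])
for n in ["thumb_left","thumb_right"]: print([(d["centre"],d["score"]) for d in tip_of("wrist",n)])
E
```

```text
scene thumb_left 0.67 [0.5633 0.069  0.164 ]
scene thumb_right 0.76 [ 0.5963 -0.1421  0.164 ]
scene thumb_right 0.58 [ 0.7469 -0.1253  0.164 ]
scene guard 0.91 [ 0.663  -0.0063  0.    ]
scene lantern 0.78 [ 0.7    -0.1034  0.018 ]
scene shade 0.79 [0.7022 0.3189 0.018 ]
scene shade 0.69 [0.4169 0.2685 0.018 ]
scene shade 0.64 [0.6715 0.1122 0.018 ]
scene shade 0.62 [0.6528 0.4364 0.018 ]
post [0.5424 0.1828 0.186 ]
post [ 0.5809 -0.0221  0.186 ]
post [ 0.6169 -0.2251  0.186 ]
side thumb_left 0.69 [0.5487 0.0682 0.164 ]
side thumb_right 0.63 [ 0.5939 -0.1506  0.164 ]
side guard 0.7 [0.654  0.0041 0.    ]
side lantern 0.59 [ 0.6958 -0.0985  0.018 ]
side shade 0.91 [0.6903 0.338  0.018 ]
side shade 0.67 [0.6528 0.1211 0.018 ]
thumb_left [0.5556 0.0677 0.1585]
thumb_right [ 0.6462 -0.1433  0.1502]
[5.50011216e-01 1.90001195e-05 2.31283010e-01] [-2.22142329e+00 -2.22145126e+00 -6.18108522e-06] 1.0007905555103291
[[-0.0002, -0.965, -0.2623, 0.0668], [1.0, -0.0005, 0.0012, 0.0015], [-0.0013, -0.2623, 0.965, -0.142], [0.0, 0.0, 0.0, 1.0]] 303.18882335859035 252.3706430662247 188.60407324222695
[([264.9, 111.2], 0.97)]
[]
```

View pics/w1.png

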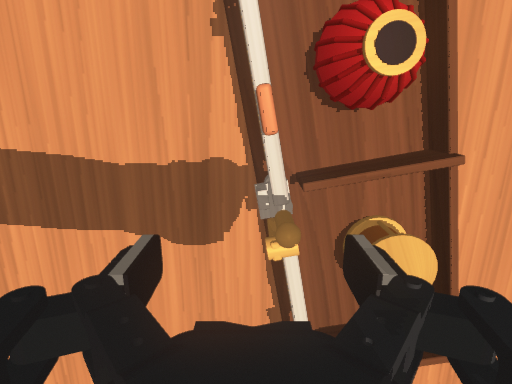

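The wrist view shows the left thumb at about (266,109), on the bar that runs up the image. Posts and thumb agree on a stand yaw of about 10 deg. I'll refine this from the wrist camera and check IK along the whole path.

```bash
cat >> h.py <<'E'
from scipy.spatial.transform import Rotation as Ro
def rot(yaw):  # tool down, tool y along world direction yaw (stand x), flip by pi is the same grasp
    z=np.array([0,0,-1.]); y=np.array([np.cos(yaw),np.sin(yaw),0]); return Ro.from_matrix(np.c_[np.cross(y,z),y,z]).as_rotvec()
def wrist(grab,state):
    s=state(); f=grab("wrist"); T=np.eye(4); T[:3,:3]=Ro.from_rotvec(s["eef_rot"]).as_matrix(); T[:3,3]=s["position"]
    return f,(T@f["T_tool_cam"],f["fx"],f["fy"],f["cx"],f["cy"])
def path(th0,yaw,t,r=.1207,dz=.022):
    "thumb position with the gate open by t rad, from its rest point"
    ey=np.array([-np.sin(yaw),np.cos(yaw),0]); H=th0+.125*ey; a=yaw-t
    return H-r*np.array([-np.sin(a),np.cos(a),0])+[0,0,dz]
E
cat > look.py <<'E'
from cell import *
from h import *
import cv2,sys
f,K=wrist(grab_frame,get_state)
for d in tip_of("wrist","thumb_left")[:2]: print("tip",d["score"],d["centre"],np.round(onz(*ray(*K,d["centre"]),.164),4))
for d in silhouettes("wrist","thumb_left")[:2]:
    v,u=np.nonzero(d["mask"]); P=np.array([onz(*ray(*K,p),.160)[:2] for p in zip(u,v)])
    w=np.linalg.svd(P-P.mean(0),full_matrices=False)[2][0]; w*=np.sign(w[1])
    print("bar",d["score"],len(u),"mean",P.mean(0),"yaw deg",np.degrees(np.arctan2(-w[0],w[1])),"len",np.ptp(P@w))
cv2.imwrite(sys.argv[1],f["img"][:,:,::-1])
E
python3 look.py pics/w2.png
python3 - <<'E'
from cell import *
from h import *
th=np.array([.556,.068,.164]); yaw=np.radians(10.3)
for fl in (0,np.pi):
    print(fl)
    for t in (0,30,60,90): 
        t=np.radians(t); q=ik(path(th,yaw,t)-[0,0,.019],rot(yaw-t+fl)); print(None if q is None else np.round(q,2))
R=rot(yaw); movep(th+[0,0,.07],R); print(get_state()["q"],get_state()["clock"])
E
python3 look.py pics/w3.png
```

```text
tip 0.63 [263.8, 111.8] [0.5595 0.0632 0.164 ]
bar 0.75 3724 mean [0.56014107 0.06942747] yaw deg 10.278313227832465 len 0.13720585236101646
0
[-0.    0.39 -0.26  0.91  0.    1.39]
[ 0.01  0.29 -0.42  0.86  0.    1.92]
[ 0.09  0.21 -0.53  0.83  0.    2.53]
[ 0.22  0.2  -0.54  0.83 -0.   -3.1 ]
3.141592653589793
[-0.    0.39 -0.26  0.91  0.   -1.75]
[ 0.01  0.29 -0.42  0.86  0.   -1.22]
[ 0.09  0.21 -0.53  0.83  0.   -0.62]
[ 0.22  0.2  -0.54  0.83  0.    0.04]
[-7.88773591e-03  3.43397661e-01 -1.60660517e-01  1.06668910e+00
 -2.90546326e-04  1.38101227e+00] 1.875
tip 0.98 [255.9, 210.2] [0.5618 0.0624 0.164 ]
bar 0.75 4430 mean [0.55355243 0.10179869] yaw deg 11.285690148387424 len 0.1817019225710308
bar 0.63 7523 mean [0.62622968 0.12247315] yaw deg 80.34368832952366 len 0.07350179792811085
```

View pics/w3.png

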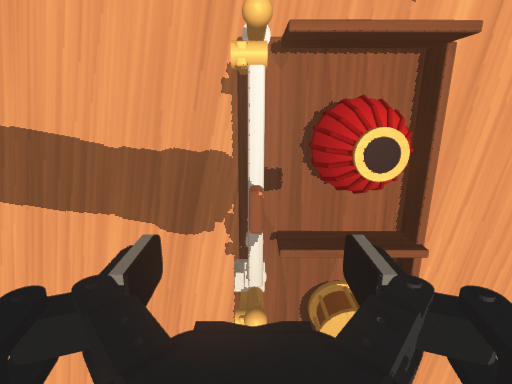

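The gate stands vertical in the picture, so a yaw of 10.3° is right. The thumb is at (256,209), between the fingers (mid column about 252). That puts it at (0.561, 0.063), which agrees with the hinge post. I'll use the half-turned wrist, grasp and lift.

```bash
cat > go1.py <<'E'
from cell import *
from h import *
th=np.array([.561,.063,.164]); yaw=np.radians(10.3); R=rot(yaw+np.pi)
off=np.array([0,0,.019])
movep(th+[0,0,.07],R); move_l(th-off+[0,0,.001],0.1)
grab(40); s=get_state(); print("grip",s["finger_gap"]*85,s["grasp_force"],s["contact_force"],s["clock"])
ey=np.array([-np.sin(yaw),np.cos(yaw),0])
for dz,dr in ((.011,.0016),(.022,.0043)): move_l(th-off+[0,0,.001+dz]+ey*dr,0.05)
s=get_state(); print("lift",s["position"],s["finger_gap"]*85,s["grasp_force"],s["contact_force"],s["q"],s["clock"])
import cv2
f=grab_frame("side"); a=f["img"][60:220,180:400]; cv2.imwrite("pics/s2.png",cv2.resize(a[:,:,::-1],None,fx=3,fy=3))
E
python3 go1.py
```

```text
grip 10.89238627196687 42.506200075149536 [-4.95984744 -0.90504993  4.48076036] 6.3833
lift [0.55884639 0.06718349 0.16823103] 10.619618046900992 40.71850597858429 [-6.30229093 -3.43787659 -3.31801098] [-1.11184250e-02  4.00599681e-01 -2.51845025e-01  9.20976673e-01
 -6.82803710e-04 -1.76169822e+00] 7.1333
```

View pics/s2.png

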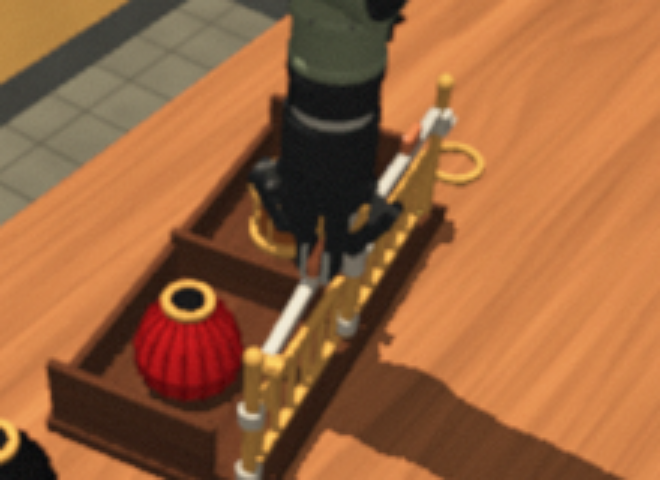

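The pads closed to 10.7 mm, matching the 10 mm plate, and the bar is visibly raised in the crop, around (315,265). Now the swing, watching the force.

```bash
cat > go2.py <<'E'
from cell import *
from h import *
th=np.array([.561,.063,.164]); yaw=np.radians(10.3); off=np.array([0,0,.018])
for t in range(8,89,8):
    a=np.radians(t); hit=move_l(path(th,yaw,a)-off,0.08,rot(yaw-a+np.pi),until_force=25)
    s=get_state(); print(t,hit,np.round(s["contact_force"],1),round(s["finger_gap"]*85,1),round(s["clock"],2))
    if hit: break
import cv2
f=grab_frame("scene"); cv2.imwrite("pics/sc3.png",f["img"][:,:,::-1])
E
python3 go2.py
```

```text
8 False [-2.8 -2.1 -3.5] 10.6 7.54
16 False [-3.8 -3.3 -2.7] 10.8 7.9
24 False [-5.2 -4.1 -0.2] 10.8 8.26
32 False [-5.3 -4.7 -1.7] 10.6 8.62
40 False [-6.4 -5.5  0.4] 10.8 8.97
48 False [-7.  -5.3  0.2] 10.9 9.33
56 False [-8.3 -5.2  0.5] 10.6 9.69
64 False [-9.4 -4.6  1.3] 10.9 10.05
72 False [-10.3  -3.3   1.1] 11.2 10.41
80 False [-9.9 -3.1  2. ] 11.0 10.77
88 False [-10.8  -1.    0.9] 10.7 11.12
```

View pics/sc3.png

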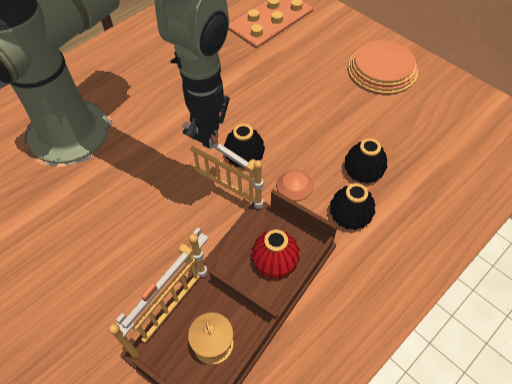

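The left gate is open to about a right angle, spanning (195,150) to (258,195). The right gate is still shut and the shade and lantern are unmoved. Release, retreat upward and check.

Run:
```python
from cell import *
from h import *
import cv2
let_go(); sleep(0.4); p=get_state()["position"]; move_l(p+[0,0,.12],0.15); sleep(.5)
for c in ("scene","side"):
    f=grab_frame(c); K=(f["cam_to_world"],f["fx"],f["fy"],f["cx"],f["cy"])
    for n in ("thumb_left","thumb_right"): print(c,n,[(round(d["score"],2),np.round(onz(*ray(*K,d["centre"]),.164),3)) for d in tip_of(c,n)[:2]])
    cv2.imwrite(f"pics/end_{c}.png",cv2.resize(f["img"][60:300,90:410][:,:,::-1],(800,600)))
th=np.array([.561,.063,.164]); print([np.round(path(th,np.radians(10.3),np.radians(t),.125,0),3) for t in (66,88)])
s=get_state(); print(s["contact_force"],s["position"],s["finger_gap"],s["clock"])
```

```text
scene thumb_left [(0.57, array([0.414, 0.159, 0.164])), (0.54, array([ 0.603, -0.143,  0.164]))]
scene thumb_right [(0.72, array([ 0.601, -0.141,  0.164]))]
side thumb_left [(0.74, array([0.413, 0.169, 0.164]))]
side thumb_right [(0.62, array([ 0.596, -0.153,  0.164]))]
[array([0.435, 0.116, 0.164]), array([0.417, 0.159, 0.164])]
[ 0.76622252 -0.35137635  0.13885289] [0.42073777 0.16027348 0.28804915] 0.9996500440648189 14.0333
```

View pics/end_scene.png

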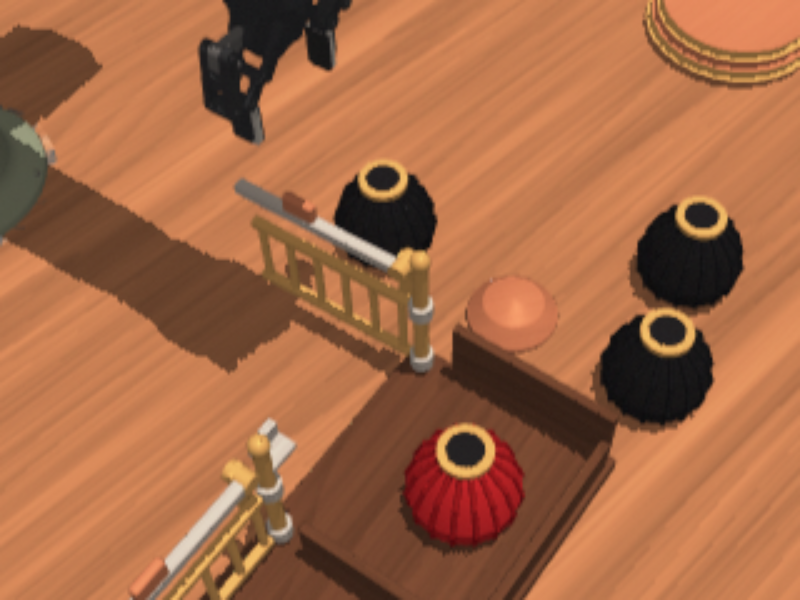

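View pics/end_side.png

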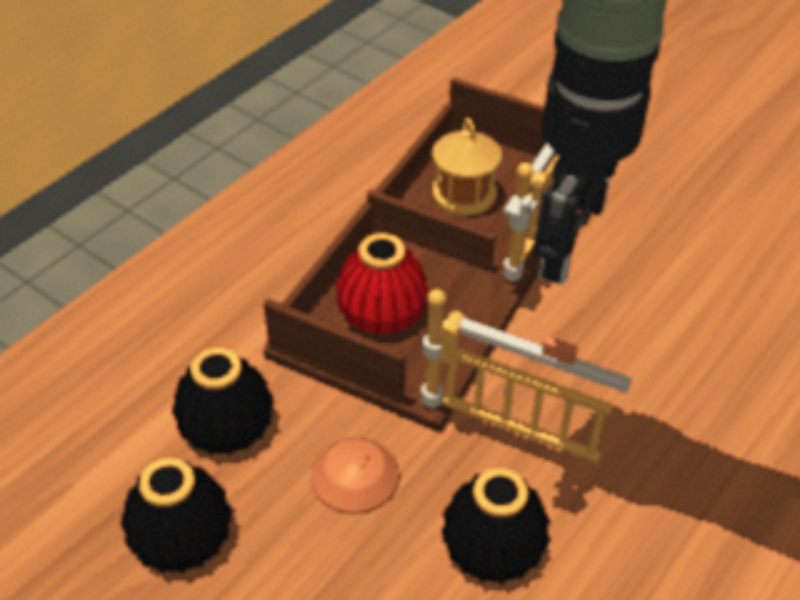

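Both views show the left gate open by about 88°, with its bar lying parallel to the top rail, so it has dropped. The right gate is latched, the shade and lantern are in place, and the gripper is clear. Handing in.

```bash
python3 -c "
from cell import *
print(sign_off())"
```

```text
the job is handed in; nothing more can be done
None
```

The left gate, in front of the red shade, was unlatched, swung open to about 88° and its bar let drop; the right gate stayed latched, the shade and lantern look undisturbed in the final pictures, and the job is handed in (no verdict was returned).

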